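# Shut the pad cupboard and hold the long stone slip up to the inspection camera

## Robot

A 6-joint arm with a two-finger parallel gripper is mounted at the origin on the work surface; the furniture and walls round the work are solid. World frame = base frame: x ahead of the robot, y to its left, z up, the work surface at z = 0. Lengths are in m, angles in degrees, forces in N, time in s.
With the tool pointing down it reaches from about 0.425 to 1.125 m from the base axis. Payload 14.9 kg.
Tool frame: the origin (TCP) lies where the fingers leave the gripper's body, on its centre line; the fingertips stand 78 mm ahead of it and the grasp point (between the pads) lies 60 mm ahead of it (robot.hold_point_z is the distance from the TCP to the grasp point, in m); z points along the fingers, y is the line along which they close (so a half turn about z gives the same grasp; the last joint's range is limited). The gripper opens to 91 mm and grips with 3 to 60 N. Pads are 32 mm wide; open, the fingers measure 118 mm over their backs; the gripper's body (76 mm by 178 mm) begins 60 mm behind the grasp point.
Start: joints at [-66.595, 21.709, 99.362, -0, 58.929, -1.908], TCP at [0.299, -0.633, 0.292] pointing down, gripper open.
Joint ranges: [-158.91, 158.91], [-42.39, 125.64], [0.06, 152.35], [-60.88, 240.88], [17.5, 164.5], [-176.32, 176.32]. Speed limits (degrees/s): [108.29, 108.29, 136.94, 180, 180, 180].

## Interface

Orientations are given as [roll, pitch, yaw] about the fixed x, y, z axes, in that order (R = Rz(yaw) Ry(pitch) Rx(roll)).
In Python, from workcell import robot, optics, nets gives the robot as it stands.
- The arm moves only by the tool play_rows, never from a script. Its argument "deltas" is one flat list of numbers, 5 for each row, row after row: the opening, from -1 (shut) to 1 (fully open), then the shift along the tool's x, y, z in m, then the turn about the tool's z in degrees. A call has 1 to 12 rows; each row is the pose to reach, as a shift and turn from the pose commanded when the call began, along the tool's axes at that moment; what a row does not reach only later rows make up. A row lasts 1/10 s, in which the tool goes at most 50 mm and 8.59 degrees, less where a joint would pass 70% of its speed; a pose out of reach is approached as far as the arm can. A call with a gripper value outside its range is refused whole. The fingers move at their own pace and stop on an object; "grip_force" is the grip in N (left out, the last holds). Time passes only in rows, so rows that repeat a pose let the fingers close. It gives the time, the measured TCP pose, the force, the opening and the grip force at its end, in the units of the state.
- robot.read_state(): the state, without advancing time (a new reading comes with each control period).
- optics.grab_frame(name): name is "side" or "top"; returns (picture, depth): 480x640x3 uint8, red, green, blue; 480x640 float32, m along the optical axis (not along the pixel's ray), 0 where there is no reading.
- optics.camera_info(name): a dict with "intrinsics" (3x3 intrinsics, pixels), "extrinsics" (4x4, takes a point from camera to world coordinates). Camera axes: x right, y up, looking along -z (the intrinsics and any distortion apply to the point x, -y, -z); pixel columns grow to the right and rows downward; lengths in m; the calibration is good to about 2 mm. A picture is of the moment at which its call begins. camera_info takes no time and is no camera call.
- robot.sign_off(): hands the job in; it is judged then, once.
Trained networks look in the newest picture that a camera, given by its name, has taken for a name from the list of things; names that differ only in an ending like _2 or _b are one class to them, and where a whole thing is asked for, a point or a joint stands for the part that bears it (a point fixed in the world has none). Each returns a list of dicts, best first, with "confidence" (0 to 1); they miss things now and then, are a little off and sometimes report something else, mostly with a low value. They report only what shows in the picture. A call takes as long as a camera call. They do not tell look-alikes from the thing itself.
- nets.spot_in(query, camera): "point" ([x, y, z] in m, in world coordinates, good to about 4 mm: the middle of the surface that is visible of it).
- nets.silhouettes(query, camera): "region" (480x640 bool, what is visible of it).
The state is a dict: "time_s": time; "qpos": joint angles; "joint_vel": joint speeds; "joint_torque": joint torques, N m; "ee_pos": TCP position; "ee_rot": TCP orientation; "contact_force": force on the tool from outside, world axes, zero at the start; "torque": the same for the moment, N m; "finger_gap": finger opening in m; "grip_force": force on a finger pad.
Only numpy, scipy, OpenCV 4.12 (cv2) and the standard library are available. Lean on these libraries where they do the work, as an engineer would, in place of code of your own. Each camera call takes 0.05 s, during which the arm holds its last target. There are 200 camera calls.

## Task

The open door of the pad cupboard stands in the way of the inspection camera: first push it fully shut, so that it snaps home on its roller catch and stays there. Then draw the long stone slip (the tallest of the three) up out of the slotted wooden block and hold it upright in front of the camera for the finish check, with its middle on the axis of the lens and 20 cm from the lens glass and a broad face square to the lens. Finish while still holding it there, still and touching nothing else, and leave the two short slips and the sanding block where they are.

Things in the scene. Friction and masses are not known exactly. Their poses are not given: they have to be found in the camera images.
- cupboard: Grey sheet-steel pad cupboard fixed on the bench at the right, 120 mm deep, 200 wide, 232 high. Origin: centre of its underside. Its own -x points out of its front (roughly to the robot's left), its own +y along the front to the hinge side (roughly away from the robot). Shut, the door's outer face lies 72 mm in front of the origin.
- cupboard_door (a joint): Door angle in rad: 0 = shut and seated, grows opening (to 1.75); starts at 1.0 to 1.4. Slab 198 wide, 216 high (14 to 230 mm above the bench), 12 thick; moves easily, stays where left. From 0.09 to 0.036 its strike must lift a sprung roller under the cupboard's top (5 to 8 N of push near the free edge); below that the catch draws it to 0. Pushed less far it springs back ajar.
- door_hinge (a point): Point on the door's upright hinge axis, at the far end of the cupboard's front, 122 mm above the bench. Turns with the door: its own -y points from the hinge along the door to its free edge (200 mm away), its own -x out of the outer face (6 mm from the axis), z up. Opening turns the door clockwise seen from above.
- door_push (a point): Good place to push: point on the door's outer face, 165 mm from the hinge axis, 35 mm in from the free edge, 200 mm above the bench (30 mm below the door's top). Axes as door_hinge: push along +x. A black knob, 24 mm in diameter, stands 23 mm out of this face, 178 mm from the hinge axis and 99 mm above the bench.
- slip_block: Hardwood block fixed on the bench at the left, 76 mm (own x) by 150 (own y) by 44 high. Three open slots run along its own x at own y = -46, 0, +46 mm, each 12.5 mm wide and 32 deep (floor 12 mm above the bench). Origin: centre of its underside. One stone slip stands upright in each slot, in any order.
- long_slip: Long slip of pale sawn stone, 42 x 105 x 10 mm, about 0.11 kg. Origin: middle of one broad face. Own x along the 42 mm width, own y along the 105 mm length (up, as it stands), own z across the 10 mm thickness (normal to the broad faces). Its top stands 117 mm above the bench. Grip it across the 10 mm.
- long_slip_centre (a point): Middle of the long slip's volume, same axes; 52.5 mm below its top as it stands.
- short_slip_1_centre (a point): Middle of one short slip, the same stone, 42 x 75 x 10 mm, standing in another slot; its top is 87 mm above the bench. Leave it alone.
- short_slip_2_centre (a point): Middle of the other short slip, the same size. Leave it alone.
- inspection_camera: Inspection camera on a post fixed on the bench at the far right: box housing, black lens in a ring light of 60 mm diameter, at most 200 mm tall. It looks roughly back towards the robot, across the cupboard's front. Origin: on the bench, straight below the lens glass. It looks along its own -x; own z is up.
- lens (a point): Centre of the lens glass, 170 mm above the bench, axes as the camera's.
- focus (a point): Where the middle of the slip belongs: on the lens axis, 200 mm in front of the lens glass, 170 mm above the bench, axes as the camera's (the slip's own z must lie along this x, either way round).
- sanding_block: Dark grey sanding block, 62 x 115 x 34 mm, loose on the bench between the wooden block and the cupboard. Leave it alone. Origin: centre of its underside.
Mind the look-alikes: they are no part of the job. Leave any green or yellow look-alike of the long_slip alone.

How it is judged (in metres and radians):
On the way, in this order (a step that is already met when the one before it is completed fails the run):
1. the cupboard door is shut and seated on its catch (value of joint cupboard_door below 0.015 rad and contact force between the fingers and long_slip below 0.1 N), for 0.3 s.
2. the long slip is drawn up out of its slot in the grip (z of long_slip_centre in the frame of slip_block above 0.11 m and contact force between the fingers and long_slip above 0.5 N), for 0.1 s.
At the end, for the whole second after the job is handed in: Held still in the fingers: the long slip's middle within 22 mm of the focus point (200 mm before the lens), face square to the lens and long side upright within 8 degrees; slip and arm clear of cupboard and camera; door seated on its catch (under 0.015 rad) (distance between long_slip_centre and focus below 0.022 m and angle between the z axis of long_slip and the x axis of inspection_camera, either way round below 0.14 rad and angle between long_slip's own y axis and vertical below 0.14 rad and linear speed of long_slip below 0.02 m/s and contact force between the fingers and long_slip above 0.5 N and contact force between each of long_slip, the arm and cupboard below 0.1 N and contact force between each of long_slip, the arm and inspection_camera below 0.1 N and value of joint cupboard_door below 0.015 rad); the arm keeps its last pose, push and grip.
It fails at once if a short slip is pulled up or knocked aside (more than 25 mm) (distance of any of short_slip_1_centre, short_slip_2_centre from where it was at the start of the episode above 0.025 m).
It fails at once if the sanding block is pushed more than 25 mm (distance of sanding_block from where it was at the start of the episode above 0.025 m).
It also fails if it takes over 66 s, if anything falls off the work surface, if the arm or the gripper's body presses on something with over 40 N, if the wrist force passes 120 N, or if a joint passes its speed limit or range.

## Working session

There is one attempt and no reset: what is moved stays moved. The work goes in short steps, Python scripts to look and compute and a tool call to move; the robot and the scene stay as the last step left them, time stands still between calls to the robot, and variables do not carry over. Pictures are saved under pics/ and viewed, at most 10 in all, crops included, and the job is handed in when it is done.

Besides the shell and the picture viewer there is one more tool, called after ">>>" by a JSON object that holds its "op" and its "data", one argument or row to a line. play_rows: Moves the arm, as the interface text tells. Its arguments: {"type":"object","properties":{"deltas":{"type":"array"},"grip_force":{"type":"number"}},"required":["deltas"]}

```bash
mkdir -p pics; ls; cat > h.py <<'E'
import numpy as np, cv2
from workcell import robot, optics, nets
def cloud(cam, depth):
    ci=optics.camera_info(cam); K=np.array(ci["intrinsics"]); T=np.array(ci["extrinsics"])
    v,u=np.mgrid[0:480,0:640]
    x=(u-K[0,2])/K[0,0]*depth; y=(v-K[1,2])/K[1,1]*depth
    P=np.stack([x,-y,-depth,np.ones_like(depth)],-1)@T.T
    P=P[...,:3]; P[depth<=0]=np.nan
    return P
E
python3 - <<'E'
from h import *
for c in ("side","top"):
    im,d=optics.grab_frame(c); cv2.imwrite(f"pics/{c}0.png",im[...,::-1]); np.savez(f"{c}0.npz",im=im,d=d)
    i=optics.camera_info(c); print(c,{k:np.round(v,3).tolist() if hasattr(v,'__len__') and not isinstance(v,str) else v for k,v in i.items()})
    for q in ["long_slip","short_slip_1_centre","slip_block","cupboard","cupboard_door","inspection_camera","lens","sanding_block","door_push"]:
        try:
            print(q,[(np.round(r["point"],3).tolist(),round(r["confidence"],2)) for r in nets.spot_in(q,c)])
        except Exception as e: print(q,e)
print(robot.read_state())
E
```

```text
pics
side {'intrinsics': [[454.661, 0.0, 321.322], [0.0, 454.661, 235.898], [0.0, 0.0, 1.0]], 'extrinsics': [[-0.829, 0.267, -0.491, 0.07], [-0.559, -0.385, 0.734, 0.693], [0.007, 0.883, 0.469, 0.612], [0.0, 0.0, 0.0, 1.0]]}
long_slip [([0.474, 0.167, 0.087], 0.91), ([0.46, 0.302, 0.069], 0.87), ([0.364, 0.281, 0.066], 0.79), ([0.452, 0.212, 0.036], 0.51), ([0.806, -0.182, 0.171], 0.23)]
short_slip_1_centre [([0.465, 0.12, 0.069], 0.52)]
slip_block [([0.452, 0.213, 0.04], 0.75)]
cupboard [([0.572, -0.348, 0.131], 0.79), ([0.595, -0.163, 0.138], 0.54)]
cupboard_door [([0.597, -0.168, 0.135], 0.84), ([0.469, 0.168, 0.085], 0.25)]
inspection_camera [([0.81, -0.185, 0.17], 0.78), ([0.466, 0.12, 0.07], 0.44)]
lens [([0.807, -0.189, 0.177], 0.8), ([0.597, -0.17, 0.132], 0.39)]
sanding_block [([0.41, -0.02, 0.032], 0.76)]
door_push [([0.597, -0.166, 0.134], 0.93)]
top {'intrinsics': [[467.601, 0.0, 320.88], [0.0, 467.601, 240.086], [0.0, 0.0, 1.0]], 'extrinsics': [[-0.005, 0.993, -0.118, 0.416], [-1.0, -0.005, -0.002, -0.023], [-0.002, 0.118, 0.993, 1.349], [0.0, 0.0, 0.0, 1.0]]}
long_slip 
[... 379 characters left out ...]
199], 0.86)]
{'time_s': 1.0, 'qpos': array([-6.65960056e+01,  2.17106933e+01,  9.93658272e+01, -7.98563243e-04,
        5.89276879e+01, -1.90743130e+00]), 'joint_vel': array([ 0.03100726, -0.0163866 , -0.05253694, -0.09020503,  0.04219957,
       -0.07813305]), 'joint_torque': array([-1.95274429e-04, -7.63687921e+01, -4.34740269e+01,  6.50217477e-02,
        3.90620437e-02,  7.37927223e-06]), 'ee_pos': array([ 0.29926861, -0.63278356,  0.29218544]), 'ee_rot': array([-1.79995771e+02,  5.43496984e-04,  2.53118379e+01]), 'contact_force': array([ 0.42370218,  0.84417243, -0.53548427]), 'torque': array([-0.00969391, -0.02860898,  0.0312481 ]), 'grip_force': 0.0, 'finger_gap': 0.09120698076078335}
```

View pics/side0.png

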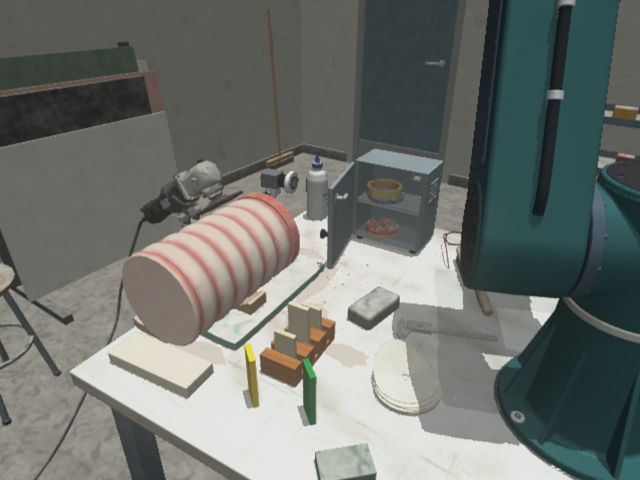

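View pics/top0.png

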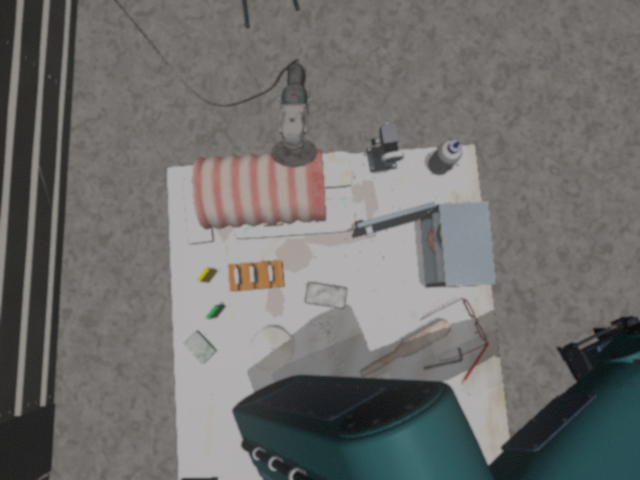

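Side view: block with three pale slips at about (300,335), the tallest in the middle at (298,320). The green and yellow decoys stand free at (309,390) and (252,375), and the door is open at (342,215) with the camera at (280,180). There is a large striped roll behind the block. Next I measure from the depth.

```bash
python3 - <<'E'
from h import *
S={}
for c in ("side","top"):
    z=np.load(c+"0.npz"); S[c]=(z["im"],cloud(c,z["d"]))
def rect(P,name):
    (cx,cy),(w,h),a=cv2.minAreaRect(P[:,:2].astype(np.float32)*1000); print(name,len(P),"c",round(cx,1),round(cy,1),"wh",round(w,1),round(h,1),"a",round(a,1),"z",np.round(np.percentile(P[:,2],[5,50,95]),3))
def sel(c,x0,x1,y0,y1,z0,z1):
    P=S[c][1].reshape(-1,3); m=(P[:,0]>x0)&(P[:,0]<x1)&(P[:,1]>y0)&(P[:,1]<y1)&(P[:,2]>z0)&(P[:,2]<z1); return P[m]
rect(sel("top",.4,.8,-.55,-.27,.225,.24),"cup top")
for c in S:
  rect(sel(c,.4,.8,-.34,-.05,.215,.24),"door top "+c)
  rect(sel(c,.44,.52,.07,.25,.036,.052),"block top "+c)
  rect(sel(c,.35,.47,-.12,.06,.02,.05),"sand "+c)
  for y0,y1 in ((.08,.135),(.135,.185),(.185,.24)):
    for z0,z1 in ((.06,.095),(.08,.095),(.1,.125)):
      P=sel(c,.43,.52,y0,y1,z0,z1)
      if len(P)>5: rect(P,f"slip {c} y{y0} z{z0}")
# other high things
P=S["top"][1].reshape(-1,3)
for (x0,x1,y0,y1) in ((.55,1,-.12,.4),(.7,1,-.28,-.12),(.7,1,-.4,-.28)):
    Q=P[(P[:,0]>x0)&(P[:,0]<x1)&(P[:,1]>y0)&(P[:,1]<y1)&(P[:,2]>.06)]
    print(len(Q),np.round(np.percentile(Q,[0.5,50,99.5],axis=0),3).tolist())
# camera crop map
for c,q in (("side","inspection_camera"),("top","inspection_camera")):
    optics.grab_frame(c)
    r=nets.silhouettes(q,c)[0]["region"]; Q=S[c][1][r]; Q=Q[np.isfinite(Q[:,0])]
    rect(Q,"cam "+c); print(np.round(np.percentile(Q,[1,50,99],axis=0),3).tolist()); np.save("cam_"+c,Q)
im=S["side"][0][150:250,230:370]; a=cv2.resize(im,None,fx=5,fy=5,interpolation=cv2.INTER_CUBIC)
cv2.imwrite("pics/camcrop.png",a[...,::-1])
E
```

```text
cup top 4177 c 540.5 -353.5 wh 203.1 157.8 a 2.7 z [0.228 0.231 0.235]
door top side 690 c 537.8 -223.7 wh 204.5 232.7 a 0.3 z [0.217 0.23  0.232]
block top side 1178 c 476.3 161.9 wh 74.7 153.9 a 2.0 z [0.038 0.044 0.05 ]
sand side 1074 c 417.8 -32.5 wh 115.7 61.9 a 81.5 z [0.023 0.033 0.035]
slip side y0.08 z0.06 203 c 477.3 116.3 wh 42.3 13.0 a 3.2 z [0.062 0.081 0.087]
slip side y0.08 z0.08 104 c 477.6 115.7 wh 12.8 42.0 a 88.3 z [0.081 0.086 0.088]
slip side y0.135 z0.06 328 c 473.1 166.0 wh 43.1 10.6 a 12.8 z [0.062 0.077 0.093]
slip side y0.135 z0.08 142 c 473.1 165.7 wh 43.1 10.0 a 12.5 z [0.081 0.087 0.094]
slip side y0.135 z0.1 234 c 473.2 162.1 wh 42.0 13.6 a 7.7 z [0.102 0.112 0.117]
slip side y0.185 z0.06 343 c 470.2 208.1 wh 43.1 12.7 a 6.2 z [0.061 0.078 0.087]
slip side y0.185 z0.08 145 c 470.3 207.9 wh 43.0 12.2 a 5.4 z [0.081 0.086 0.088]
door top top 1443 c 538.3 -223.6 wh 232.8 201.4 a 90.0 z [0.225 0.231 0.235]
block top top 960 c 477.2 163.1 wh 75.8 150.9 a 1.3 z [0.039 0.043 0.048]
sand top 898 c 417.8 -33.3 wh 114.9 61.9 a 81.2 z [0.027 0.033 0.037]
slip top y
[... 364 characters left out ...]
 [0.102 0.116 0.121]
slip top y0.185 z0.06 85 c 469.1 208.4 wh 41.4 11.0 a 4.3 z [0.066 0.084 0.09 ]
slip top y0.185 z0.08 62 c 468.9 208.5 wh 40.6 10.8 a 4.9 z [0.082 0.086 0.09 ]
11390 [[0.585, -0.111, 0.111], [0.698, 0.097, 0.204], [0.987, 0.297, 0.286]]
774 [[0.761, -0.233, 0.067], [0.809, -0.197, 0.188], [0.862, -0.156, 0.201]]
694 [[0.765, -0.396, 0.062], [0.786, -0.357, 0.139], [0.826, -0.335, 0.211]]
cam side 814 c 1548.7 -1055.7 wh 102.3 2686.8 a 41.0 z [0.135 0.173 0.192]
[[0.761, -0.232, 0.127], [0.807, -0.188, 0.173], [0.852, -0.164, 0.199]]
cam top 1169 c 977.1 -230.6 wh 93.6 443.7 a 78.4 z [0.006 0.173 0.195]
[[0.761, -0.24, 0.002], [0.808, -0.193, 0.173], [0.854, -0.159, 0.2]]
```

View pics/camcrop.png

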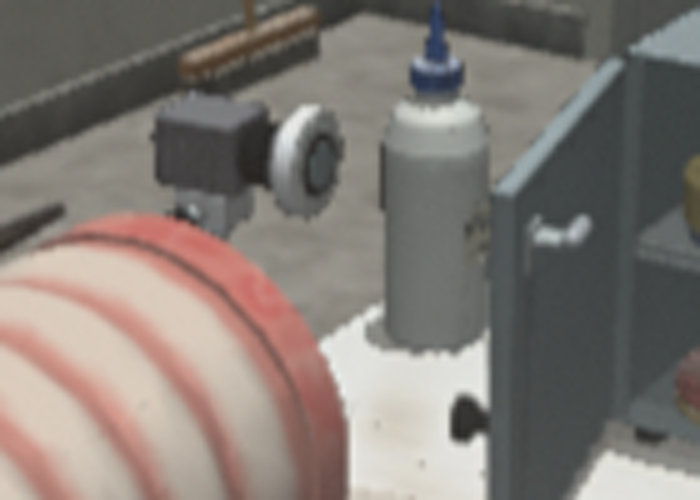

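The crop shows the ring light facing left and slightly towards the viewer, the bottle beyond it, the door knob at the lower left of the door, and the roll end. Now I refine the angles.

```bash
python3 - <<'E'
from h import *
C={}
for c in ("side","top"):
    z=np.load(c+"0.npz"); C[c]=cloud(c,z["d"]).reshape(-1,3)
def sel(c,x0,x1,y0,y1,z0,z1):
    P=C[c]; return P[(P[:,0]>x0)&(P[:,0]<x1)&(P[:,1]>y0)&(P[:,1]<y1)&(P[:,2]>z0)&(P[:,2]<z1)]
def rect(P,name):
    (cx,cy),(w,h),a=cv2.minAreaRect(P[:,:2].astype(np.float32)*1000); print(name,len(P),"c",round(cx,1),round(cy,1),"wh",round(w,1),round(h,1),"a",round(a,1)); return cv2.boxPoints(((cx,cy),(w,h),a))
P=sel("top",.4,.8,-.55,-.31,.222,.24); print(rect(P,"cup top part").round(1).tolist())
P=sel("side",.4,.8,-.55,-.20,.222,.24); 
P=sel("top",.4,.8,-.28,-.05,.222,.24); print(rect(P,"door").round(1).tolist())
P=sel("side",.4,.8,-.28,-.05,.222,.24); print(rect(P,"door side").round(1).tolist())
# camera: housing top
for c in C:
    P=sel(c,.77,.95,-.27,-.13,.192,.205); print(rect(P,"housing "+c).round(1).tolist(),np.percentile(P[:,2],[5,50,95]).round(3))
    P=sel(c,.74,.9,-.25,-.14,.135,.205)
    # x profile of front ring
    print(c,np.histogram(P[:,0],bins=np.arange(.75,.88,.01)))
    # ring: RANSAC plane on front points
    Q=P[P[:,0]<.79]; best=None; rng=np.random.default_rng(0)
    for _ in range(600):
        a,b,d=Q[rng.choice(len(Q),3,False)]; n=np.cross(b-a,d-a); 
        if np.linalg.norm(n)<1e-7: continue
        n/=np.linalg.norm(n)
        if abs(n[2])>.1: continue
        m=abs((Q-a)@n)<.002
        if best is None or m.sum()>best.sum(): best=m
    I=Q[best]; cen=I.mean(0); n=np.linalg.svd(I-cen)[2][2]; n*=-np.sign(n[0]); print(c,"ring plane",len(I),len(Q),cen.round(4),n.round(3),np.ptp(I,axis=0).round(3), I.min(0).round(3),I.max(0).round(3))
# camera vs top: pca of line housing
E
```

```text
cup top part 4096 c 539.7 -371.6 wh 199.8 121.7 a 2.6
[[437.1000061035156, -315.29998779296875], [442.6000061035156, -436.8999938964844], [642.2000122070312, -427.79998779296875], [636.7000122070312, -306.20001220703125]]
door 372 c 608.0 -194.3 wh 12.7 179.5 a 15.3
[[578.2000122070312, -109.5], [625.5999755859375, -282.6000061035156], [637.7999877929688, -279.20001220703125], [590.4000244140625, -106.0999984741211]]
door side 179 c 606.3 -191.5 wh 12.3 173.8 a 15.3
[[577.4000244140625, -109.30000305175781], [623.2000122070312, -276.8999938964844], [635.0999755859375, -273.6000061035156], [589.2999877929688, -106.0]]
housing side 18 c 806.9 -194.1 wh 77.7 25.3 a 8.3
[[766.7000122070312, -187.1999969482422], [770.2999877929688, -212.1999969482422], [847.2000122070312, -201.0], [843.5, -176.0]] [0.192 0.196 0.2  ]
side (array([  3, 223,  38,  31,  42,  91, 100,  92,  72,  66,  14,   2]), array([0.75, 0.76, 0.77, 0.78, 0.79, 0.8 , 0.81, 0.82, 0.83, 0.84, 0.85,
       0.86, 0.87]))
side ring plane 157 295 [ 0.7641 -0.204   0.1711] [-0.996 -0.088 -0.003] [0.007 0.056 0.058] [ 0.761 -0.235  0.141] [ 0.768 -0.179  0.199]
housing top 106 c 810.5 -200.8 wh 84.7 40.4 a 7.8
[[765.7999877929688, -186.5], [771.2999877929688, -226.5], [855.2000122070312, -215.0], [849.7000122070312, -175.0]] [0.192 0.194 0.201]
top (array([  0, 153,  57,  47,  52,  87,  83, 100,  73,  71,  24,   9]), array([0.75, 0.76, 0.77, 0.78, 0.79, 0.8 , 0.81, 0.82, 0.83, 0.84, 0.85,
       0.86, 0.87]))
top ring plane 98 257 [ 0.7646 -0.2079  0.176 ] [-0.988 -0.152  0.015] [0.011 0.056 0.057] [ 0.76  -0.236  0.143] [ 0.771 -0.181  0.2  ]
```

```bash
cat >> h.py <<'E'
def rel(wps):
    """world waypoints (x,y,z,yaw) -> tool-frame deltas from present pose"""
    s=robot.read_state(); p=s["ee_pos"]; yaw=s["ee_rot"][2]; a=np.radians(yaw)
    for w in wps:
        d=np.array(w[:3])-p; 
        t=-( (w[3]-yaw+180)%360-180)
        print([round(float(v),3) for v in (d[0]*np.cos(a)+d[1]*np.sin(a), d[0]*np.sin(a)-d[1]*np.cos(a), -d[2])], round(t,1))
E
python3 - <<'E'
from h import *
P=cloud("top",np.load("top0.npz")["d"]).reshape(-1,3); S=cloud("side",np.load("side0.npz")["d"]).reshape(-1,3)
Q=P[(P[:,0]>.55)&(P[:,0]<.9)&(P[:,1]>-.09)&(P[:,1]<.4)&(P[:,2]>.15)]; print("roll",Q.min(0),Q.max(0))
for C in (P,S):
    Q=C[(C[:,0]>.80)&(C[:,0]<.87)&(C[:,1]>-.25)&(C[:,1]<-.14)&(C[:,2]>.14)]
    print("house",cv2.minAreaRect(Q[:,:2].astype(np.float32)*1000), np.median(Q,0))
Q=P[(P[:,0]>.72)&(P[:,0]<.9)&(P[:,1]>-.45)&(P[:,1]<-.26)&(P[:,2]>.05)]; print("bottle",Q.min(0),Q.max(0))
H=np.array([.637,-.3015]); t=np.radians(2.6)
def path(th,r,gap=0):
    # door dir from hinge: shut -t ; opening clockwise
    a=np.pi+t-th; u=np.array([np.cos(a),np.sin(a)]); n=np.array([u[1],-u[0]])
    h=.0135*abs(n[0])+.016*abs(n[1]); return H+u*r+n*(.006+h+gap)
print("free edge at 1.35",path(1.35,.2,-.0195))
for th in (1.35,): print("start gap",path(th,.15,.03).round(3))
for th in (1.35,1.2,1.05,.9,.75,.6,.45,.3,.2,.12,.06,.03,0): print(th,path(th,.15).round(3),path(th,.165).round(3))
x,y=path(1.35,.15,.035)
rel([(.299,-.633,.37,25.3),(x,y,.37,90),(x,y,.263,90)])
E
```

```text
roll [ 0.59893629 -0.03258456  0.15002706] [0.89989708 0.30501234 0.29197993]
house ((830.7530517578125, -195.3782958984375), (66.58024597167969, 62.54719543457031), 58.84891128540039) [ 0.82565673 -0.19281427  0.18877772]
house ((825.978759765625, -196.61224365234375), (61.9442138671875, 60.34419250488281), 48.1075553894043) [ 0.82327792 -0.18269152  0.17440778]
bottle [ 0.76433219 -0.39925282  0.05013676] [ 0.83067586 -0.33458392  0.21255714]
free edge at 1.35 [ 0.58799321 -0.10756116]
start gap [ 0.649 -0.143]
1.35 [ 0.62  -0.151] [ 0.616 -0.136]
1.2 [ 0.599 -0.154] [ 0.593 -0.141]
1.05 [ 0.578 -0.161] [ 0.57  -0.148]
0.9 [ 0.559 -0.171] [ 0.549 -0.16 ]
0.75 [ 0.54  -0.184] [ 0.529 -0.174]
0.6 [ 0.524 -0.2  ] [ 0.511 -0.192]
0.45 [ 0.509 -0.219] [ 0.496 -0.213]
0.3 [ 0.498 -0.24 ] [ 0.484 -0.236]
0.2 [ 0.492 -0.255] [ 0.478 -0.252]
0.12 [ 0.489 -0.267] [ 0.474 -0.266]
0.06 [ 0.487 -0.277] [ 0.472 -0.277]
0.03 [ 0.487 -0.282] [ 0.472 -0.282]
0 [ 0.486 -0.286] [ 0.471 -0.286]
[-0.0, 0.0, -0.078] 0.0
[0.53, -0.293, -0.078] -64.7
[0.53, -0.293, 0.029] -64.7
```

>>> {"op": "play_rows", "data": {
  "deltas": [-1,0,0,-0.04,0,-1,0,0,-0.085,0,-1,0.05,-0.03,-0.085,-7,-1,0.09,-0.05,-0.085,-14,-1,0.135,-0.075,-0.085,-22,-1,0.18,-0.1,-0.085,-30,-1,0.22,-0.12,-0.085,-38,-1,0.26,-0.145,-0.085,-46,-1,0.3,-0.165,-0.085,-54,-1,0.34,-0.19,-0.085,-60,-1,0.38,-0.21,-0.085,-64.7,-1,0.42,-0.23,-0.085,-64.7]
}}

```text
time_s: 2.4
ee_pos: [0.5815, -0.2436, 0.3775]
ee_rot: [180.0, 0.0, 90.2]
contact_force: [1.0, 0.0, 0.4]
finger_gap: 0.0005
grip_force: 0.0
```

```bash
python3 - <<'E'
from h import *
s=robot.read_state(); print(s["time_s"],s["ee_pos"],s["ee_rot"],s["finger_gap"])
rel([(.652,-.15,.372,90),(.652,-.15,.263,90)])
E
```

```text
2.4 [ 0.5814863  -0.24358311  0.37748601] [1.79980074e+02 9.66372317e-03 9.01929749e+01] 0.0004780893767167484
[0.093, 0.071, 0.005] 0.2
[0.093, 0.071, 0.114] 0.2
```

>>> {"op": "play_rows", "data": {
  "deltas": [-1,0.045,0.035,0,0,-1,0.093,0.071,0,0,-1,0.093,0.071,0.03,0,-1,0.093,0.071,0.06,0,-1,0.093,0.071,0.09,0,-1,0.093,0.071,0.114,0,-1,0.093,0.071,0.114,0]
}}

```text
time_s: 3.1
ee_pos: [0.6501, -0.1518, 0.2599]
ee_rot: [-179.7, -0.1, 90.0]
contact_force: [-0.3, 0.4, 0.7]
finger_gap: 0.0004
grip_force: 0.0
```

>>> {"op": "play_rows", "data": {
  "deltas": [-1,0,-0.018,0,0,-1,-0.001,-0.032,0,0,-1,0.001,-0.05,0,0,-1,-0.002,-0.066,0,0,-1,-0.009,-0.086,0,0,-1,-0.018,-0.104,0,0,-1,-0.028,-0.119,0,0,-1,-0.045,-0.137,0,0,-1,-0.065,-0.152,0,0,-1,-0.083,-0.162,0,0,-1,-0.095,-0.168,0,0,-1,-0.103,-0.172,0,0]
}}

```text
time_s: 4.3
ee_pos: [0.479, -0.2565, 0.2635]
ee_rot: [180.0, 0.0, 90.0]
contact_force: [-0.2, -0.1, 0.3]
finger_gap: 0.0006
grip_force: 0.0
```

```bash
python3 - <<'E'
from h import *
im,d=optics.grab_frame("top"); P=cloud("top",d).reshape(-1,3)
print(robot.read_state()["ee_pos"],robot.read_state()["contact_force"])
Q=P[(P[:,0]>.42)&(P[:,0]<.66)&(P[:,1]>-.3)&(P[:,1]<-.1)&(P[:,2]>.215)&(P[:,2]<.236)]; print(len(Q),cv2.minAreaRect(Q[:,:2].astype(np.float32)*1000))
E
```

```text
[ 0.47893981 -0.25691191  0.26339054] [ 0.15118358 -0.3779079  -0.0894156 ]
115 ((608.4944458007812, -294.67974853515625), (10.724456787109375, 58.60400390625), 86.60075378417969)
```

>>> {"op": "play_rows", "data": {
  "deltas": [-1,-0.005,-0.001,0,0,-1,-0.01,-0.003,0,0,-1,-0.015,-0.004,0,0,-1,-0.02,-0.005,0,0,-1,-0.024,-0.006,0,0,-1,-0.028,-0.006,0,0,-1,-0.031,-0.006,0,0,-1,-0.033,-0.006,0,0,-1,-0.033,-0.006,0,0]
}}

```text
time_s: 5.25
ee_pos: [0.4736, -0.2865, 0.2632]
ee_rot: [-179.9, -0.3, 90.0]
contact_force: [1.1, 26.6, 12.2]
finger_gap: 0.0004
grip_force: 13.5
```

>>> {"op": "play_rows", "data": {
  "deltas": [-1,0.01,0,0,0,-1,0.04,0,0,0,-1,0.08,0,0,0,-1,0.11,0,-0.02,0,-1,0.13,0,-0.04,0]
}}

```text
time_s: 5.75
ee_pos: [0.473, -0.1566, 0.3032]
ee_rot: [-179.9, -0.0, 90.1]
contact_force: [0.3, -0.7, 0.7]
finger_gap: 0.0005
grip_force: 0.0
```

```bash
python3 - <<'E'
from h import *
for c in ("top","side"):
    im,d=optics.grab_frame(c); P=cloud(c,d).reshape(-1,3)
    cv2.imwrite(f"pics/{c}1.png",im[...,::-1])
    Q=P[(P[:,0]>.42)&(P[:,0]<.66)&(P[:,1]>-.45)&(P[:,1]<-.22)&(P[:,2]>.218)&(P[:,2]<.238)]; r=cv2.minAreaRect(Q[:,:2].astype(np.float32)*1000);print(len(Q),r,cv2.boxPoints(r).round(1).tolist())
    Q=P[(P[:,0]>.43)&(P[:,0]<.6)&(P[:,1]>-.35)&(P[:,1]<-.25)&(P[:,2]>.12)&(P[:,2]<.21)]
    if len(Q)>50:
        n=np.polyfit(Q[:,0],Q[:,1],1); n=np.polyfit(Q[abs(np.polyval(n,Q[:,0])-Q[:,1])<.004][:,0],Q[abs(np.polyval(n,Q[:,0])-Q[:,1])<.004][:,1],1);print("front",len(Q),np.degrees(np.arctan(n[0])),np.polyval(n,.5655))
print(robot.read_state()["ee_pos"],robot.read_state()["contact_force"])
rel([(.473,.162,.33,4.5),(.473,.162,.155,4.5)])
E
```

```text
4588 ((539.6972045898438, -365.5906982421875), (200.45944213867188, 134.44544982910156), 2.6526639461517334) [[436.5, -303.1000061035156], [442.70001220703125, -437.3999938964844], [642.9000244140625, -428.1000061035156], [636.7000122070312, -293.79998779296875]]
front 389 3.1585268691481034 -0.29733403349618726
877 ((538.8212890625, -365.1605224609375), (201.72531127929688, 137.10618591308594), 3.07901668548584) [[434.3999938964844, -302.1000061035156], [441.79998779296875, -439.0], [643.2000122070312, -428.20001220703125], [635.9000244140625, -291.29998779296875]]
front 1880 4.05667298902681 -0.29919525138300174
[ 0.47439685 -0.15697343  0.30547485] [-0.34833651  0.13128715  0.72224389]
[0.319, -0.001, -0.025] 85.6
[0.319, -0.001, 0.15] 85.6
```

View pics/side1.png

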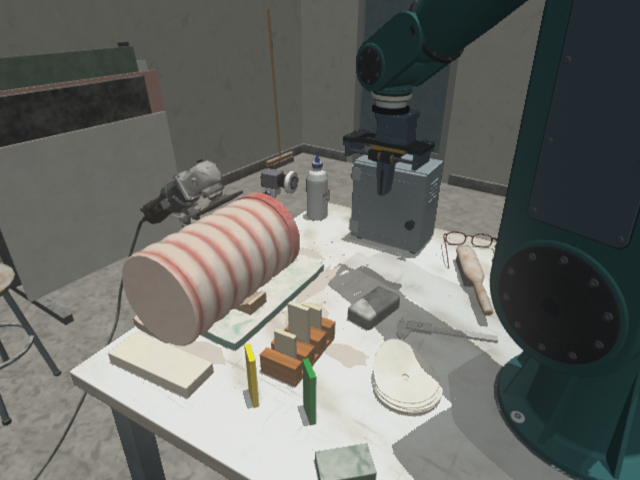

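>>> {"op": "play_rows", "data": {
  "deltas": [-0.25,0.03,0,-0.025,8,-0.25,0.06,0,-0.025,16,-0.25,0.09,0,-0.025,24,-0.25,0.12,0,-0.025,32,-0.25,0.15,0,-0.025,40,-0.25,0.18,0,-0.025,48,-0.25,0.21,0,-0.025,56,-0.25,0.24,0,-0.025,64,-0.25,0.27,0,-0.025,72,-0.25,0.3,0,-0.025,80,-0.25,0.319,0,-0.025,85,-0.25,0.319,0,-0.025,85]
}}

```text
time_s: 7.05
ee_pos: [0.4737, 0.1617, 0.3276]
ee_rot: [180.0, 0.0, 5.0]
contact_force: [0.5, -0.3, 1.2]
finger_gap: 0.0345
grip_force: 0.0
```

```bash
python3 - <<'E'
from h import *
s=robot.read_state(); print(s["ee_pos"],s["ee_rot"],s["finger_gap"])
im,d=optics.grab_frame("side"); P=cloud("side",d).reshape(-1,3)
Q=P[(P[:,0]>.43)&(P[:,0]<.52)&(P[:,1]>.14)&(P[:,1]<.185)&(P[:,2]>.107)&(P[:,2]<.125)]; print(len(Q),cv2.minAreaRect(Q[:,:2].astype(np.float32)*1000))
rel([(.473,.162,.155,5)])
E
```

```text
[0.47372811 0.16173131 0.32760779] [1.79987751e+02 2.07031761e-02 5.00715295e+00] 0.034510189557859255
165 ((473.57672119140625, 162.74026489257812), (41.70335388183594, 13.179701805114746), 4.718074321746826)
[-0.001, -0.001, 0.173] 0.2
```

>>> {"op": "play_rows", "data": {
  "deltas": [-0.25,0,-0.001,0.04,0,-0.25,0,-0.001,0.08,0,-0.25,0,-0.001,0.12,0,-0.25,0,-0.001,0.15,0,-0.25,0,-0.001,0.173,0,-0.25,0,-0.001,0.173,0,-1,0,-0.001,0.173,0,-1,0,-0.001,0.173,0,-1,0,-0.001,0.173,0,-1,0,-0.001,0.173,0,-1,0,-0.001,0.173,0,-1,0,-0.001,0.173,0],
  "grip_force": 30
}}

```text
time_s: 8.3
ee_pos: [0.4741, 0.1618, 0.1564]
ee_rot: [-180.0, -0.1, 5.0]
contact_force: [-0.9, -2.7, 9.1]
finger_gap: 0.01
grip_force: 30.0
```

>>> {"op": "play_rows", "data": {
  "deltas": [-1,0,0,-0.01,0,-1,0,0,-0.025,0,-1,0,0,-0.04,0,-1,0,0,-0.07,0,-1,0,0,-0.1,0,-1,0,0,-0.13,0,-1,0,0,-0.16,0,-1,0,0,-0.19,0,-1,0,0,-0.19,0]
}}

```text
time_s: 9.2
ee_pos: [0.4746, 0.1621, 0.35]
ee_rot: [-179.9, -0.4, 5.0]
contact_force: [1.3, 0.9, -0.5]
finger_gap: 0.0098
grip_force: 30.0
```

```bash
python3 - <<'E'
from h import *
s=robot.read_state(); print(s["ee_pos"],s["ee_rot"],s["finger_gap"])
im,d=optics.grab_frame("side"); P=cloud("side",d).reshape(-1,3)
cv2.imwrite("pics/side2.png",im[...,::-1])
Q=P[(P[:,0]>.43)&(P[:,0]<.52)&(P[:,1]>.13)&(P[:,1]<.19)&(P[:,2]>.15)&(P[:,2]<.26)]; print(len(Q),np.percentile(Q,[1,50,99],axis=0).round(3).tolist())
for z in (.21,.22,.23,.24):
    q=Q[abs(Q[:,2]-z)<.005]; print(z,np.median(q,0).round(4) if len(q) else "", [round(float(v),3) for v in (q[:,0].min(),q[:,0].max())] if len(q) else "")
a=np.radians(8); F=np.array([.764,-.2075])-.2*np.array([np.cos(a),np.sin(a)]); print("focus",F)
rel([(F[0],F[1],.345,98),(F[0],F[1],.2605,98)])
E
```

```text
[0.47460021 0.16207937 0.35000041] [-179.92329857   -0.37839788    5.0325197 ] 0.009816753397932596
668 [[0.454, 0.157, 0.206], [0.472, 0.166, 0.233], [0.496, 0.169, 0.26]]
0.21 [0.473  0.1659 0.2104] [0.453, 0.496]
0.22 [0.4719 0.1661 0.2198] [0.454, 0.497]
0.23 [0.4708 0.166  0.23  ] [0.453, 0.498]
0.24 [0.4732 0.1661 0.2398] [0.454, 0.496]
focus [ 0.56594639 -0.23533462]
[0.057, 0.404, 0.003] -93.0
[0.057, 0.404, 0.087] -93.0
```

View pics/side2.png

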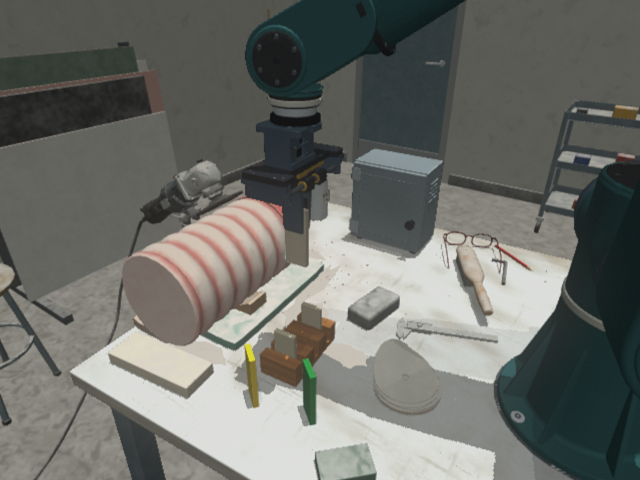

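>>> {"op": "play_rows", "data": {
  "deltas": [-1,0.004,0.02,0,-7,-1,0.008,0.055,0,-15,-1,0.013,0.09,0,-23,-1,0.018,0.13,0,-31,-1,0.024,0.17,0,-39,-1,0.03,0.21,0,-47,-1,0.036,0.25,0,-55,-1,0.042,0.29,0,-63,-1,0.048,0.33,0,-71,-1,0.053,0.365,0,-79,-1,0.056,0.39,0,-87,-1,0.057,0.4,0,-93]
}}

```text
time_s: 10.45
ee_pos: [0.5649, -0.2338, 0.3441]
ee_rot: [-179.9, -0.0, 98.3]
contact_force: [-0.9, 0.2, 0.0]
finger_gap: 0.0097
grip_force: 30.0
```

```bash
python3 - <<'E'
from h import *
s=robot.read_state(); print(s["ee_pos"],s["ee_rot"],s["finger_gap"])
for c in ("side","top"):
    im,d=optics.grab_frame(c); P=cloud(c,d).reshape(-1,3)
    if c=="side":
        cv2.imwrite("pics/side3.png",cv2.resize(im[100:260,220:460],None,fx=3,fy=3)[...,::-1])
        # slip
        Q=P[(P[:,0]>.52)&(P[:,0]<.62)&(P[:,1]>-.27)&(P[:,1]<-.19)&(P[:,2]>.15)&(P[:,2]<.26)]
        if len(Q)>20:
            print("slip",len(Q),cv2.minAreaRect(Q[:,:2].astype(np.float32)*1000),np.percentile(Q[:,2],[1,99]))
    for q in ("lens","inspection_camera"):
        for r in nets.silhouettes(q,c)[:1]:
            R=P[r["region"].ravel()]; R=R[(R[:,0]>.74)&(R[:,0]<.9)&(R[:,1]<-.1)&(R[:,1]>-.3)]
            f=R[R[:,0]<.785]
            print(c,q,len(R),np.median(f,0).round(4),f.min(0).round(3),f.max(0).round(3))
rel([(.566,-.2345,.2625,98)])
E
```

```text
[ 0.56490519 -0.23375421  0.34410267] [-1.79923871e+02 -3.78436154e-02  9.82512337e+01] 0.00965989654654863
slip 225 ((563.1339111328125, -232.76498413085938), (11.468422889709473, 46.25904083251953), 7.577333450317383) [0.20065332 0.25959493]
side lens 811 [ 0.7653 -0.1978  0.1746] [ 0.758 -0.238  0.14 ] [ 0.785 -0.178  0.201]
side inspection_camera 773 [ 0.7651 -0.1968  0.1752] [ 0.758 -0.232  0.141] [ 0.785 -0.178  0.201]
top lens 1210 [ 0.7686 -0.2003  0.183 ] [ 0.76  -0.236 -0.001] [ 0.785 -0.164  0.203]
top inspection_camera 1230 [ 0.7688 -0.2001  0.1829] [ 0.76  -0.236 -0.001] [ 0.785 -0.164  0.203]
[-0.004, 0.001, 0.082] -0.1
```

View pics/side3.png

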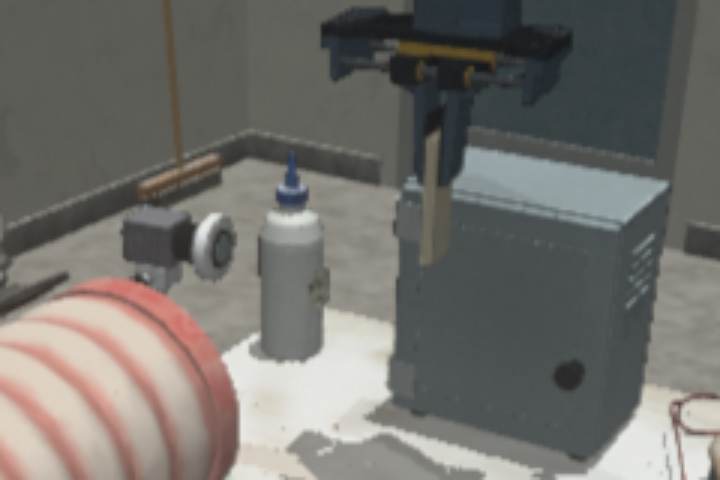

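The slip hangs upright over the spot in front of the shut cupboard, and the lens ring is at crop pixel (215,245). I refine the camera's yaw with averaged depth before lowering.

```bash
python3 - <<'E'
from h import *
for c in ("side","top"):
    D=np.stack([optics.grab_frame(c)[1] for _ in range(12)]); D[D<=0]=np.nan; d=np.nan_to_num(np.nanmedian(D,0))
    P=cloud(c,d).reshape(-1,3)
    Q=P[(P[:,0]>.745)&(P[:,0]<.90)&(P[:,1]>-.26)&(P[:,1]<-.14)&(P[:,2]>.135)&(P[:,2]<.21)]; np.save("c_"+c,Q)
    f=Q[Q[:,0]<.785]
    a,b=f[:,1],f[:,0]
    m=np.ones(len(f),bool)
    m=b<np.percentile(b,40)+.004
    for _ in range(8):
        k=np.polyfit(a[m],b[m],1); m=abs(b-np.polyval(k,a))<.0025
    print(c,"ring yaw",np.degrees(np.arctan(-k[0])).round(2),m.sum(),"x@-.2075",np.polyval(k,-.2075).round(4),"y",a[m].min().round(4),a[m].max().round(4),"z",f[m][:,2].min().round(3),f[m][:,2].max().round(3))
    h=Q[(Q[:,0]>.80)&(Q[:,2]>.15)]
    # +y face: upper envelope per x bin
    xs=np.arange(.80,.87,.006)
    E=[(x+.003,np.percentile(g,95),np.percentile(g,3),len(g)) for x in xs for g in [h[(h[:,0]>=x)&(h[:,0]<x+.006)][:,1]] if len(g)>8]
    print(np.round(E,4).tolist())
E
```

```text
side ring yaw 6.05 191 x@-.2075 0.7644 y -0.2364 -0.1804 z 0.142 0.199
[[0.803, -0.1829, -0.2032, 62.0], [0.809, -0.1817, -0.221, 48.0], [0.815, -0.1808, -0.2182, 38.0], [0.821, -0.1797, -0.2147, 42.0], [0.827, -0.1793, -0.2134, 33.0], [0.833, -0.1782, -0.2136, 42.0], [0.839, -0.1774, -0.2121, 38.0], [0.845, -0.1767, -0.2074, 38.0], [0.851, -0.1765, -0.2142, 22.0]]
top ring yaw 8.13 118 x@-.2075 0.7643 y -0.2359 -0.1783 z 0.144 0.199
[[0.803, -0.1813, -0.2163, 46.0], [0.809, -0.1799, -0.2203, 52.0], [0.815, -0.1789, -0.2199, 39.0], [0.821, -0.1781, -0.2178, 43.0], [0.827, -0.1774, -0.2169, 49.0], [0.833, -0.1763, -0.2159, 39.0], [0.839, -0.1755, -0.2154, 40.0], [0.845, -0.1749, -0.2155, 39.0], [0.851, -0.1749, -0.2136, 39.0]]<stdin>:3: RuntimeWarning: All-NaN slice encountered
```

Camera yaw is about 7.6° and the focus is at (0.566, -0.2345). The present yaw already matches, so I lower.

>>> {"op": "play_rows", "data": {
  "deltas": [-1,-0.001,0.001,0.02,0,-1,-0.001,0.001,0.04,0,-1,-0.001,0.001,0.06,0,-1,-0.001,0.001,0.075,0,-1,-0.001,0.001,0.082,0,-1,-0.001,0.001,0.082,0,-1,-0.001,0.001,0.082,0,-1,-0.001,0.001,0.082,0,-1,-0.001,0.001,0.082,0,-1,-0.001,0.001,0.082,0]
}}

```text
time_s: 12.95
ee_pos: [0.5665, -0.2327, 0.2637]
ee_rot: [180.0, 0.0, 98.0]
contact_force: [0.4, -0.0, -0.2]
finger_gap: 0.0099
grip_force: 30.0
```

```bash
python3 - <<'E'
from h import *
s=robot.read_state(); print(s["time_s"],s["ee_pos"],s["ee_rot"],s["finger_gap"],s["contact_force"])
im,d=optics.grab_frame("side"); P=cloud("side",d).reshape(-1,3)
Q=P[(P[:,0]>.53)&(P[:,0]<.60)&(P[:,1]>-.27)&(P[:,1]<-.19)&(P[:,2]>.10)&(P[:,2]<.175)]
print("slip",len(Q),cv2.minAreaRect(Q[:,:2].astype(np.float32)*1000),np.percentile(Q[:,2],[1,99]))
for z in (.13,.15,.165): q=Q[abs(Q[:,2]-z)<.006]; print(z,np.percentile(q,[3,97],axis=0).round(4).tolist())
Q=P[(P[:,0]>.43)&(P[:,0]<.53)&(P[:,1]>-.32)&(P[:,1]<-.25)&(P[:,2]>.13)&(P[:,2]<.22)]; k=np.polyfit(Q[:,0],Q[:,1],1); print("door",np.degrees(np.arctan(k[0])),np.polyval(k,[.45,.52]))
E
```

```text
12.95 [ 0.56646134 -0.2327442   0.26373849] [1.79962344e+02 2.23973650e-02 9.80118906e+01] 0.00993376007419056 [ 0.40651594 -0.04103085 -0.21861934]
slip 186 ((564.9931640625, -232.1444854736328), (11.779458999633789, 49.901580810546875), 6.222720146179199) [0.12001612 0.17403301]
0.13 [[0.5582, -0.2499, 0.125], [0.5666, -0.2109, 0.1356]]
0.15 [[0.5582, -0.2511, 0.1445], [0.5668, -0.2109, 0.1555]]
0.165 [[0.5572, -0.2502, 0.1593], [0.5673, -0.2099, 0.1704]]
door 4.637661105891293 [-0.3067988  -0.30112043]
```

```bash
python3 -c "
from workcell import robot
print(robot.sign_off())"
```

```text
the job is handed in; nothing more can be done
None
```

I pushed the door fully shut, and it measures flush. The long slip is held upright and still, square to the lens, with its middle within about 2–3 mm of the focus point by my measurements. I handed the job in there at about 13 s and got no verdict back.

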